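Recharge the wash-water feeder cups

ROBOT

A 6-joint arm with a two-finger parallel gripper is mounted at the origin on the work surface. World frame = base frame: x ahead of the robot, y to its left, z up, the work surface at z = 0. Lengths are in m, angles in rad, forces in N, time in s.
With the tool pointing down it reaches from about 0.275 to 0.75 m from the base axis. Payload 10.2 kg.
Tool frame: the origin (TCP) lies midway between the tips of the shut fingers; the grasp point (between the pads) lies 19 mm behind it (bot.tcp_to_grasp is the distance from the TCP to the grasp point, in m); z points along the fingers, y is the direction in which the jaws open and shut (so a half turn about z gives the same grasp; the last joint's range is limited). The gripper opens to 88 mm and grips with 3 to 60 N. Pads are 18 mm wide; open, the fingers measure 123 mm over their backs; the gripper's body (75 mm by 187 mm) begins 45 mm behind the grasp point.
Start: joints at [-0.223, 0.313, 1.498, -0, 1.331, -0.223], TCP at [0.525, -0, 0.239] pointing down, gripper open.
Joint ranges: [-2.94, 2.94], [-0.97, 2.17], [0.19, 2.56], [-1.23, 4.37], [0.02, 3.11], [-2.88, 2.88]. Speed limits (rad/s): [2.39, 2.39, 3.01, 3.14, 3.14, 3.14].

INTERFACE

Orientations are given as a unit quaternion [w, x, y, z].
In Python, from bench import bot gives the robot as it stands. Calls block until the motion is done:
- bot.move_pose(position, orientation): joint-space move of the TCP to a pose.
- bot.line_to(position, orientation=None, velocity=0.15): straight line of the TCP; orientation=None keeps the orientation; velocity is the mean speed in m/s.
- bot.set_joints(angles): joint-space move.
- bot.let_go() and bot.clamp(effort=None): open the fingers fully, or close them until they stop; effort is the grip in N (None keeps the last).
- bot.sleep(seconds).
- bot.inverse_kinematics(position, orientation): joint angles nearest the present ones, or None.
- bot.read_state(): the state.
- bot.camera(name): name is "scene" or "side" or "wrist"; returns the picture (480x640x3 uint8, blue, green, red); there is no depth.
- bot.get_calibration(name): a dict with "fx", "fy", "cx", "cy" (pixels), "position" and "attitude" of the camera in the world. Camera axes: x right, y up, looking along -z (the intrinsics and any distortion apply to the point x, -y, -z); pixel columns grow to the right and rows downward; lengths in m; the calibration is good to about 2 mm. A picture is of the moment at which its call begins: read the wrist's pose just before it. get_calibration takes no time and is no camera call; for the wrist camera it gives the pose at the moment of the call.
A pose or a line that the arm cannot do raises bot.Unreachable and nothing moves.
- bot.hand_in(): hands the job in, once; it reports no verdict.
Trained networks look in the newest picture that a camera, given by its name, has taken for a name from the list of things; names that differ only in an ending like _2 or _b are one class to them, and where a whole thing is asked for, a point or a joint stands for the part that bears it (a point fixed in the world has none). Each returns a list of dicts, best first, with "score" (0 to 1); they miss things now and then, are a little off and sometimes report something else, mostly with a low value. They report only what shows in the picture. A call takes as long as a camera call. They do not tell look-alikes from the thing itself.
- bot.search_frame(thing, camera): "uv" ([column, row] in pixels, amid what is visible of it).
- bot.pinpoint(thing, camera): "uv" ([column, row] in pixels: a listed point, or the origin of a listed thing).
The state is a dict: "time": time; "joints": joint angles; "qd": joint speeds; "tau": joint torques, N m; "position": TCP position; "eef_rot": TCP orientation; "wrist_force": force on the tool from outside, world axes, zero at the start; "ft_torque": the same for the moment, N m; "opening": finger opening in m.
Only numpy, scipy, OpenCV 4.12 (cv2) and the standard library are available. Lean on these libraries where they do the work, as an engineer would, in place of code of your own. Each camera call takes 0.05 s, during which the arm holds its last target.

TASK

Recharge the wash-water feeder: first push the spring toggle fully over to its dot side (drain), hold it there for a good second, and let it spring back upright. Then flip open the caps of the two feeder cups, put every round tablet on the table into the round cup and every block tablet into the square cup, and press both caps fully shut. Only with both caps shut, push the toggle fully over to its bar side (fill), hold it a good second and let it spring back, leaving the other washroom things where they are.

Things in the scene. Friction and masses are not known exactly. Their poses are not given: they have to be found in the camera images.
- cup_round: Fixed white plastic feeder cup, open-topped under its flip cap, round: outside diameter 76 mm, inside diameter 68 mm; its cap is round too, rim 55 mm above the table, inner floor 8 mm above it. Origin: centre of its underside on the table; z up, x points from the front (tongue side) to the hinge at the back. A brass-ended steel stub sticks out of its back low down.
- cup_square: Fixed white plastic feeder cup, open-topped under its flip cap, square: 76 mm outside, 68 mm inside; its cap is square too, rim 55 mm above the table, inner floor 8 mm above it. Origin: centre of its underside on the table; z up, x points from the front (tongue side) to the hinge at the back. A brass-ended steel stub sticks out of its back low down.
- cap_round (a joint): Hinge angle of the flip cap of the round cup: 0 = shut flat on the rim, grows as the front swings up and over to the back, stop at 1.9 rad. Stiff hinge (about 0.06 N m): the cap stays wherever it is left. The cap is a round 78 mm plate 5 mm thick, its mid-plane through the hinge axis, reaching 81 mm from the axis; from the middle of its front edge a tongue 12 mm wide and 10 mm thick sticks out in the same plane, to 112 mm from the axis. It starts up to 0.2 rad ajar.
- cap_square (a joint): Hinge angle of the flip cap of the square cup: 0 = shut flat on the rim, grows as the front swings up and over to the back, stop at 1.9 rad. Stiff hinge (about 0.06 N m): the cap stays wherever it is left. The cap is a square 78 mm plate 5 mm thick, its mid-plane through the hinge axis, reaching 81 mm from the axis; from the middle of its front edge a tongue 12 mm wide and 10 mm thick sticks out in the same plane, to 112 mm from the axis. It starts up to 0.2 rad ajar.
- round_hinge (a point): Middle of the hinge axis of the round cup's cap, at the back of the cup, 42 mm behind the cup's centre, 58 mm above the table. The axis runs along the cup's y.
- round_tongue (a point): Point on the tongue of the round cup's cap, mid width and thickness, 101 mm from the hinge axis (20 mm beyond the plate's edge, 11 mm short of the tongue's end). It can be pinched across the 12 mm width from above.
- square_hinge (a point): Middle of the hinge axis of the square cup's cap, at the back of the cup, 42 mm behind the cup's centre, 58 mm above the table. The axis runs along the cup's y.
- square_tongue (a point): Point on the tongue of the square cup's cap, mid width and thickness, 101 mm from the hinge axis (20 mm beyond the plate's edge, 11 mm short of the tongue's end). It can be pinched across the 12 mm width from above.
- pod: Fixed white switch box 70 mm (x) by 120 mm (y), 40 mm high; origin: centre of its underside, z up. From the middle of its top stands the black toggle. On the top near one end (the pod's -y end, 43 mm from the middle) is a dark round raised dot 18 mm across = drain side; near the other end (+y) a dark raised straight bar 50 mm long = fill side. The marks are 4 mm high.
- toggle (a joint): Angle of the toggle: 0 = upright, spring-centred; negative = leaning to the dot (drain, pod -y), positive = leaning to the bar (fill, pod +y), stops at -0.5 and +0.5 rad. Spring 0.25 N m/rad; let go, it springs upright by itself. Pivot at the middle of the pod's top, 40 mm above the table.
- toggle_tip (a point): Top end of the toggle, 55 mm above its pivot (95 mm above the table when upright). The toggle is a flat paddle 14 mm (along pod x) by 8 mm (along pod y).
- disc0: Round tablet, off-white, 32 mm across, 16 mm thick, about 25 g; origin at its centre, z is its axis. None when absent.
- disc1: Round tablet, off-white, 32 mm across, 16 mm thick, about 25 g; origin at its centre, z is its axis. None when absent.
- disc2: Round tablet, off-white, 32 mm across, 16 mm thick, about 25 g; origin at its centre, z is its axis. None when absent.
- block0: Square-cornered block tablet, off-white, 34 (x) by 24 (y) by 18 (z) mm, about 30 g; origin at its centre. None when absent.
- block1: Square-cornered block tablet, off-white, 34 (x) by 24 (y) by 18 (z) mm, about 30 g; origin at its centre. None when absent.
- block2: Square-cornered block tablet, off-white, 34 (x) by 24 (y) by 18 (z) mm, about 30 g; origin at its centre. None when absent.
- jar: Green glass jar with cork, 62 mm across, 94 mm high; a bystander to leave alone; origin at the middle of its underside.
- soap_case: White plastic travel soap case with flip-top lid, shut, 77 by 112 mm, 39 mm high; a bystander to leave alone; origin at the middle of its underside.
- toothbrush: Bamboo toothbrush lying flat, 183 mm long along x, 18 mm high; a bystander to leave alone; origin at the middle of its underside.
- tumbler: Steel tumbler 70 mm across, 90 mm high; a bystander to leave alone; origin at the middle of its underside.
- hair_band: Rigid plastic hair band lying flat, ring 54 mm across, 6 mm high; a bystander to leave alone; origin at the middle of its underside.
- nail_brush: Wooden nail brush 40 by 85 mm, 30 mm high; a bystander to leave alone; origin at the middle of its underside.
There are look-alikes about, which are no part of the job. Leave any orange, purple or yellow look-alike of the disc1 alone.

How it is judged:
On the way, in this order (a step that is already met when the one before it is completed fails the run):
1. the toggle is held over to the dot (drain) side for 0.8 s (value of joint toggle below -0.36 rad), for 0.8 s.
2. the toggle has sprung back upright (value of joint toggle between -0.08 and 0.08 rad), for 0.2 s.
3. every round tablet lies in the round cup and every block in the square cup (x of disc0 in the frame of cup_round between -0.036 and 0.036 m and y of disc0 in the frame of cup_round between -0.036 and 0.036 m and z of each of disc0, disc1, disc2 in the frame of cup_round below 0.05 m and x of disc1 in the frame of cup_round between -0.036 and 0.036 m and y of disc1 in the frame of cup_round between -0.036 and 0.036 m and x of disc2 in the frame of cup_round between -0.036 and 0.036 m and y of disc2 in the frame of cup_round between -0.036 and 0.036 m and x of block0 in the frame of cup_square between -0.036 and 0.036 m and y of block0 in the frame of cup_square between -0.036 and 0.036 m and z of each of block0, block1, block2 in the frame of cup_square below 0.05 m and x of block1 in the frame of cup_square between -0.036 and 0.036 m and y of block1 in the frame of cup_square between -0.036 and 0.036 m and x of block2 in the frame of cup_square between -0.036 and 0.036 m and y of block2 in the frame of cup_square between -0.036 and 0.036 m), for 0.3 s.
4. both caps are shut over the tablets (all of step 3 and value of joint each of cap_round, cap_square below 0.08 rad), for 0.3 s.
5. with both caps shut the toggle is held over to the bar (fill) side for 0.8 s (value of joint toggle above 0.36 rad and value of joint each of cap_round, cap_square below 0.08 rad), for 0.8 s.
6. the toggle has sprung back upright (all of step 2), for 0.2 s.
At the end, for the whole second after the job is handed in: Every round tablet is inside the round cup and every block inside the square cup (centre within 36 mm of the cup's middle along its x and y and under 50 mm high), at rest; both caps shut to within 0.08 rad; the toggle upright to within 0.08 rad (all of step 4 and all of step 6 and linear speed of each of disc0, disc1, disc2, block0, block1, block2 below 0.05 m/s); the robot touches nothing.
It fails at once if the toggle is pushed to the bar (fill) side while a cap is open (value of joint toggle above 0.3 rad and value of joint any of cap_round, cap_square above 0.3 rad).
It fails at once if a bystander (jar, soap case, toothbrush, tumbler, hair band, nail brush) is moved by more than 4 cm (distance of any of jar, soap_case, toothbrush, tumbler, hair_band, nail_brush from where it was at the start of the episode above 0.04 m).
It fails at once if the jar or the tumbler is knocked over (angle between any of jar, tumbler's own z axis and vertical above 0.6 rad).
Of disc0, disc1, disc2 only 1 to 2 are there at a start; the rules pass over those that are not, and their reading is None.
Of block0, block1, block2 only 1 to 2 are there at a start; the rules pass over those that are not, and their reading is None.
At some moment in a run one of disc0, block0, disc1, block1, disc2, block2 may be knocked a few centimetres aside while the robot is not near it.
Once in a run the grip may slacken for a moment while it holds something.
It also fails if it takes over 210 s, if anything falls off the work surface, if the arm or the gripper's body presses on something with over 40 N, if the wrist force passes 120 N, or if a joint passes its speed limit or range.

## Working session

There is one attempt and no reset: what is moved stays moved. The work goes in short steps, each a Python script; the robot and the scene stay as the last script left them, time stands still between calls to the robot, and variables do not carry over. Pictures are saved under pics/ and viewed, and the job is handed in when it is done.

```bash
ls; mkdir -p pics; python3 - <<'E'
from bench import bot
import cv2
for n in ["scene","side","wrist"]:
    im=bot.camera(n); cv2.imwrite(f"pics/a_{n}.png",im)
    print(n,bot.get_calibration(n))
s=bot.read_state();print(s)
E
```

```text
pics
scene {'fx': 512.0824352664521, 'fy': 512.0824352664521, 'cx': 310.87733346115084, 'cy': 239.56310534105165, 'position': array([ 0.90618407, -0.72624806,  0.85695535]), 'attitude': array([0.89146659, 0.39030155, 0.09644684, 0.2089259 ])}
side {'fx': 439.37426198841604, 'fy': 439.37426198841604, 'cx': 321.7480440363164, 'cy': 235.31954458603067, 'position': array([0.34025814, 0.5930484 , 0.67891036]), 'attitude': array([-0.12926663, -0.04465728,  0.38701254,  0.91187563])}
wrist {'fx': 371.38258494625217, 'fy': 371.38258494625217, 'cx': 322.29532999789456, 'cy': 242.00492360577294, 'position': array([0.52487692, 0.07347894, 0.38559801]), 'attitude': array([ 9.89734604e-01, -1.42914571e-01,  9.07492511e-04,  1.26804094e-04])}
{'time': 0.15, 'joints': array([-2.23429236e-01,  3.13314230e-01,  1.49823178e+00,  8.45482971e-06,
        1.33097648e+00, -2.23409339e-01]), 'qd': array([-1.39757014e-03, -1.78470375e-03, -2.20467306e-03,  9.77235008e-04,
        5.89262361e-05,  5.71876937e-05]), 'tau': array([ 1.56247002e-03, -4.02303922e+01, -2.52316958e+01,  6.93405792e-02,
        3.44249513e-02, -9.17278635e-05]), 'position': array([5.24829842e-01, 1.32364747e-05, 2.38307828e-01]), 'eef_rot': array([-3.95600664e-04,  7.07114451e-01,  7.07098958e-01, -2.44261339e-04]), 'wrist_force': array([-0.64118606,  0.24771137,  0.42845501]), 'ft_torque': array([0.02500914, 0.03927537, 0.04450761]), 'opening': 0.08828015461990331}
```

View pics/a_scene.png

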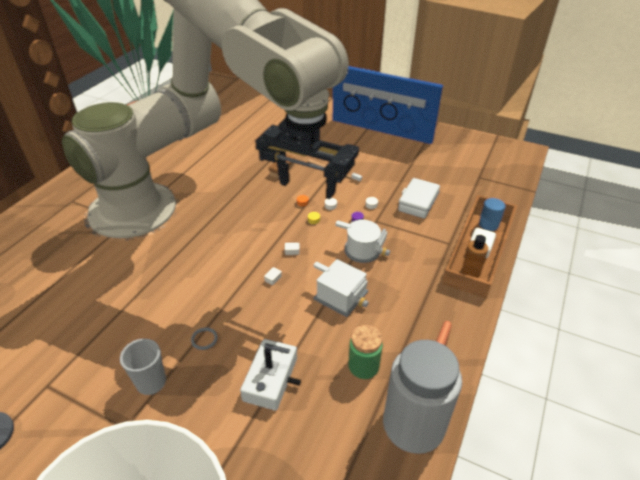

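View pics/a_side.png

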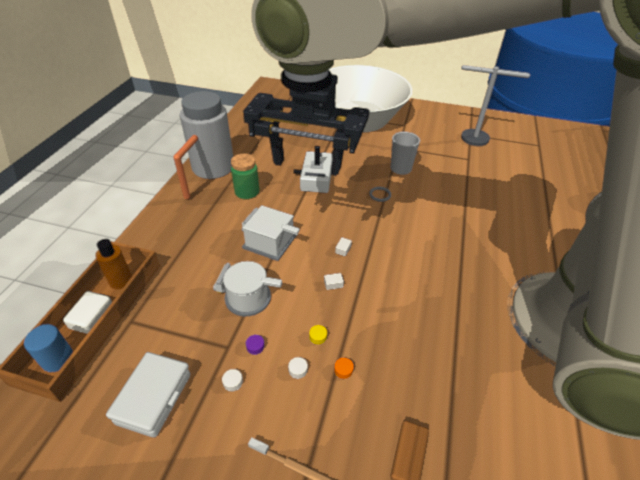

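View pics/a_wrist.png

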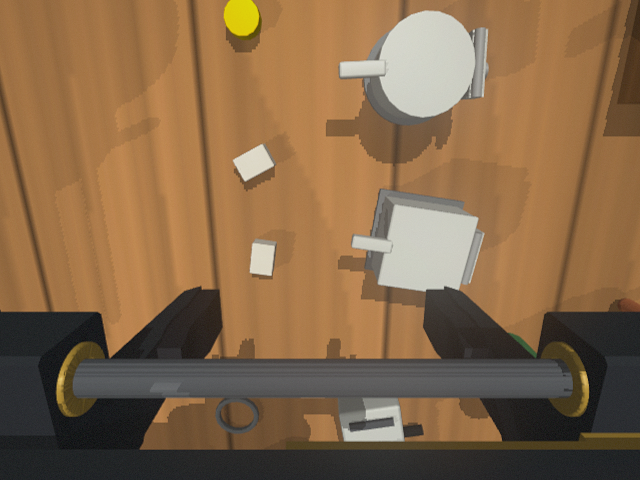

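```bash
cat > h.py <<'E'
from bench import bot
import numpy as np, cv2
from scipy.spatial.transform import Rotation as R
def rot(q): return R.from_quat([q[1],q[2],q[3],q[0]])
def quat(r):
    q=r.as_quat(); return [q[3],q[0],q[1],q[2]]
def ray(cal,uv):
    d=np.array([(uv[0]-cal['cx'])/cal['fx'],-(uv[1]-cal['cy'])/cal['fy'],-1.])
    return np.array(cal['position']),rot(cal['attitude']).apply(d)
def at_z(cal,uv,z):
    p,d=ray(cal,uv); return p+d*(z-p[2])/d[2]
def proj(cal,P):
    c=rot(cal['attitude']).inv().apply(np.array(P)-cal['position'])
    return np.array([cal['cx']+cal['fx']*c[...,0]/-c[...,2],cal['cy']-cal['fy']*c[...,1]/-c[...,2]]).T
def tri(obs):
    A=np.zeros((3,3));b=np.zeros(3)
    for cal,uv in obs:
        p,d=ray(cal,uv);d=d/np.linalg.norm(d);M=np.eye(3)-np.outer(d,d);A+=M;b+=M@p
    return np.linalg.solve(A,b)
def down(yaw):
    # tool down; jaw axis (tool y) along world direction yaw
    z=np.array([0,0,-1.]);y=np.array([np.cos(yaw),np.sin(yaw),0]);x=np.cross(y,z)
    return R.from_matrix(np.stack([x,y,z],1))
def shot(n,f=None):
    cal=bot.get_calibration(n);im=bot.camera(n)
    if f: cv2.imwrite('pics/'+f,im)
    return im,cal
E
python3 - <<'E'
from h import *
np.set_printoptions(precision=3,suppress=True)
C={}
for n in ["scene","side"]:
    im,C[n]=shot(n)
    for t in ["cup_round","cup_square","round_hinge","round_tongue","square_hinge","square_tongue","pod","toggle_tip","disc0","block0","jar","tumbler","hair_band","soap_case","toothbrush","nail_brush"]:
        r=bot.pinpoint(t,n)
        print(n,t,[(np.round(x['uv']).tolist(),round(x['score'],2)) for x in r[:6]])
E
```

```text
scene cup_round [([362.0, 249.0], 0.75), ([264.0, 350.0], 0.21)]
scene cup_square []
scene round_hinge [([378.0, 234.0], 0.56), ([365.0, 363.0], 0.46)]
scene round_tongue []
scene square_hinge [([356.0, 284.0], 0.8)]
scene square_tongue [([316.0, 265.0], 0.79)]
scene pod [([268.0, 377.0], 0.76)]
scene toggle_tip [([268.0, 350.0], 0.59), ([340.0, 224.0], 0.32)]
scene disc0 [([360.0, 214.0], 0.6), ([371.0, 199.0], 0.52), ([304.0, 199.0], 0.51), ([332.0, 203.0], 0.49), ([314.0, 219.0], 0.45), ([281.0, 171.0], 0.21)]
scene block0 [([292.0, 247.0], 0.51), ([275.0, 273.0], 0.45)]
scene jar [([363.0, 363.0], 0.58)]
scene tumbler [([153.0, 382.0], 0.63)]
scene hair_band [([206.0, 340.0], 0.53), ([275.0, 275.0], 0.47)]
scene soap_case [([422.0, 200.0], 0.56)]
scene toothbrush [([316.0, 262.0], 0.46)]
scene nail_brush [([362.0, 366.0], 0.72), ([281.0, 171.0], 0.69)]
side cup_round [([245.0, 297.0], 0.9), ([316.0, 178.0], 0.41), ([152.0, 400.0], 0.2)]
side cup_square [([268.0, 242.0], 0.75), ([334.0, 281.0], 0.16)]
side round_hinge [([222.0, 276.0], 0.89), ([318.0, 178.0], 0.66)]
side round_tongue [([276.0, 280.0], 0.91)]
side square_hinge [([248.0, 218.0], 0.67)]
side square_tongue [([292.0, 231.0], 0.87)]
side pod [([384.0, 195.0], 0.73), ([317.0, 175.0], 0.66)]
side toggle_tip [([317.0, 146.0], 0.58)]
side disc0 [([294.0, 366.0], 0.89), ([344.0, 366.0], 0.89), ([233.0, 381.0], 0.82), ([254.0, 343.0], 0.76), ([318.0, 336.0], 0.54), ([309.0, 472.0], 0.22)]
side block0 [([332.0, 282.0], 0.8), ([344.0, 247.0], 0.65), ([401.0, 167.0], 0.36)]
side jar [([246.0, 194.0], 0.95)]
side tumbler [([403.0, 171.0], 0.97), ([317.0, 180.0], 0.38)]
side hair_band [([381.0, 196.0], 0.52), ([399.0, 167.0], 0.52)]
side soap_case [([153.0, 399.0], 0.94), ([246.0, 298.0], 0.63)]
side toothbrush [([306.0, 475.0], 0.6), ([330.0, 281.0], 0.38)]
side nail_brush [([405.0, 456.0], 0.67)]
```

```bash
python3 - <<'E'
import cv2
a=cv2.imread('pics/a_scene.png');b=cv2.imread('pics/a_side.png')
cv2.imwrite('pics/c1.png',cv2.resize(a[160:420,200:460],(780,780))[:600])
cv2.imwrite('pics/c2.png',cv2.resize(b[140:400,200:420],None,fx=2.3,fy=2.3,interpolation=cv2.INTER_CUBIC))
E
```

```text
(no output)
```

View pics/c1.png

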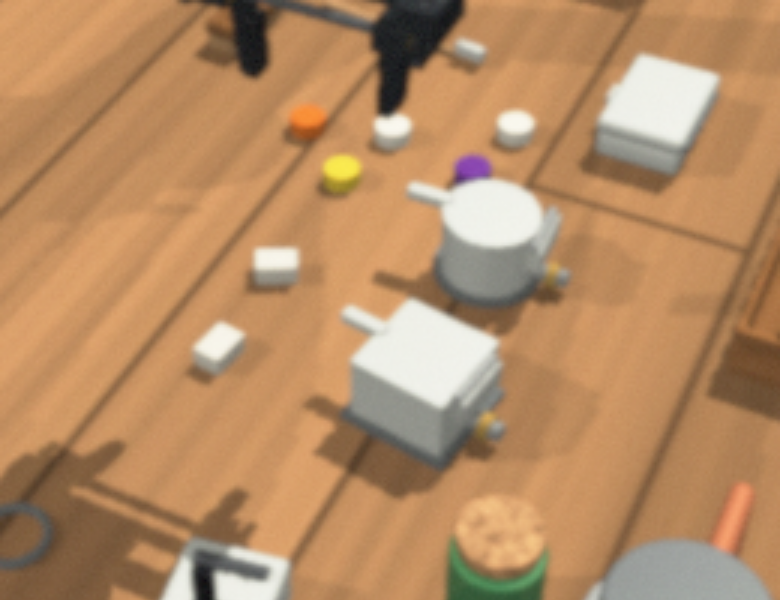

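View pics/c2.png

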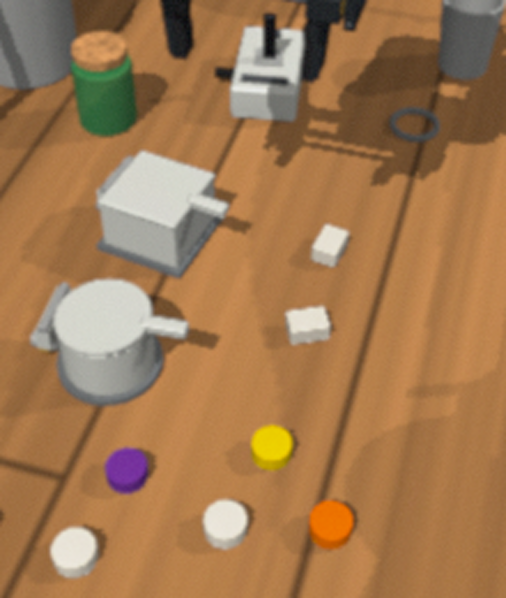

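```bash
python3 - <<'E'
from h import *
np.set_printoptions(precision=3,suppress=True)
S=bot.get_calibration("scene");D=bot.get_calibration("side");
W={}
pairs=dict(cup_round=([362,249],[245,297]),round_hinge=([378,234],[222,276]),sq_tongue=([316,265],[292,231]),sq_hinge=([356,284],[248,218]),pod=([268,377],[317,175]),tip=([268,350],[317,146]),
discA=([332,203],[296,367]),discB=([371.5,201],[232.5,380]),purple=([358,216],[254,344]),yellow=([314,218],[318,335]),orange=([303,200],[344,366]),blockA=([292,248],[333,282]),blockB=([274,275],[344,247]),jar=([363,363],[246,194]),tumbler=([153,382],[403,171]),
round_tongue=([344,225],[276,281]))
for k,(a,b) in pairs.items():
    P=tri([(S,a),(D,b)]);print(k,P,'z0:',at_z(S,a,0)[:2],at_z(D,b,0)[:2])
E
```

```text
cup_round [0.61  0.125 0.003] z0: [0.608 0.128] [0.613 0.124]
round_hinge [0.645 0.132 0.061] z0: [0.623 0.196] [0.678 0.088]
sq_tongue [ 0.561 -0.021  0.059] z0: [0.532 0.03 ] [ 0.585 -0.078]
sq_hinge [ 0.661 -0.033  0.058] z0: [0.64  0.016] [ 0.695 -0.09 ]
pod [ 0.586 -0.284  0.009] z0: [ 0.582 -0.28 ] [ 0.589 -0.296]
tip [ 0.589 -0.282  0.095] z0: [ 0.551 -0.226] [ 0.627 -0.426]
discA [0.472 0.244 0.012] z0: [0.468 0.258] [0.472 0.237]
discB [0.563 0.295 0.013] z0: [0.56  0.313] [0.566 0.289]
purple [0.555 0.223 0.013] z0: [0.551 0.239] [0.557 0.215]
yellow [0.455 0.172 0.008] z0: [0.452 0.181] [0.454 0.166]
orange [0.397 0.221 0.013] z0: [0.392 0.236] [0.395 0.212]
blockA [0.458 0.047 0.01 ] z0: [0.454 0.057] [0.459 0.039]
blockB [ 0.462 -0.05   0.011] z0: [ 0.46  -0.041] [ 0.461 -0.063]
jar [ 0.734 -0.17  -0.   ] z0: [ 0.733 -0.17 ] [ 0.734 -0.17 ]
tumbler [ 0.382 -0.385 -0.007] z0: [ 0.391 -0.386] [ 0.378 -0.379]
round_tongue [0.554 0.12  0.063] z0: [0.533 0.19 ] [0.569 0.069]
```

```bash
python3 - <<'E'
from h import *
np.set_printoptions(precision=3,suppress=True)
bot.move_pose([0.58,-0.36,0.25],quat(down(0)))
im,c=shot("wrist","b_wrist.png")
for t in ["pod","toggle_tip"]:
    print(t,[(x['uv'],x['score']) for x in bot.pinpoint(t,"wrist")])
# overlay
s=bot.read_state();print(s['time'],s['position'])
E
```

```text
pod [([329.6, 130.5], 0.8), ([483.9, 13.4], 0.24)]
toggle_tip [([329.9, 131.4], 0.71)]
3.3667 [ 0.58  -0.359  0.25 ]
```

View pics/b_wrist.png

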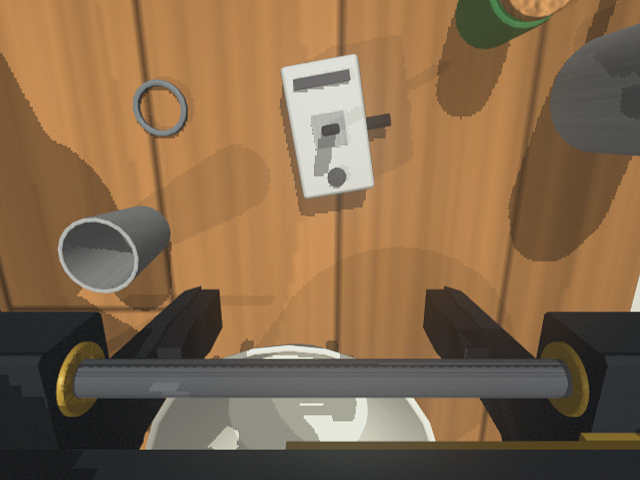

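```bash
python3 - <<'E'
from h import *
np.set_printoptions(precision=4,suppress=True)
c=bot.get_calibration("wrist")
cs=[at_z(c,u,.04)[:2] for u in ([282,70],[357,55],[373,186],[305,198])]
print(np.array(cs),np.mean(cs,0))
bar=at_z(c,[321,80],.044);dot=at_z(c,[337,177],.044);print(bar,dot,np.linalg.norm(bar-dot))
print('tip',at_z(c,[330,129.5],.095))
v=(np.array(cs[0])+cs[1]-cs[2]-cs[3])/2;print(np.linalg.norm(v),'yaw of pod',np.degrees(np.arctan2(-v[0],v[1])))
print('jar',at_z(c,[545,10],.094))
E
```

```text
[[ 0.5443 -0.2326]
 [ 0.6103 -0.2205]
 [ 0.6288 -0.3347]
 [ 0.5633 -0.3465]] [ 0.5867 -0.2836]
[ 0.5788 -0.2412  0.044 ] [ 0.594  -0.3258  0.044 ] 0.08591771341805
tip [ 0.5861 -0.2832  0.095 ]
0.11562123923769238 yaw of pod 9.350888609985217
jar [ 0.7402 -0.2007  0.094 ]
```

```bash
cat > tog.py <<'E'
from h import *
PC=np.array([0.5865,-0.2835]);a=np.radians(9.8);PX=np.array([np.cos(a),np.sin(a)]);PY=np.array([-np.sin(a),np.cos(a)])
def pose(o,z): return [*(PC+PY*o),z]
def toggle(sgn,name):
    q=quat(down(a))
    bot.clamp(20)
    bot.move_pose(pose(-sgn*0.04,0.17),q)
    bot.line_to(pose(-sgn*0.04,0.078),q)
    f0=np.array(bot.read_state()['wrist_force'])
    bot.line_to(pose(-sgn*0.015,0.078),q,velocity=0.05)
    for k in range(-14,24):
        o=sgn*k*0.001
        bot.line_to(pose(o,0.078),q,velocity=0.03)
        f=np.array(bot.read_state()['wrist_force'])-f0
        fy=f[:2]@PY*sgn
        if k%2==0: print(k,round(fy,2),end=' | ')
        if k>=8 and fy<-9: break
    im,c=shot("scene",f"tog_{name}_s.png"); shot("side",f"tog_{name}_d.png")
    im,c=shot("wrist",f"tog_{name}_w.png")
    bot.sleep(1.2)
    print('\nend',k,fy,bot.read_state()['time'])
    bot.line_to(pose(-sgn*0.04,0.078),q,velocity=0.08)
    bot.line_to(pose(-sgn*0.04,0.17),q)
    bot.sleep(0.3)
E
python3 -c "
from tog import *
toggle(-1,'drain')
shot('scene','dr_after_s.png');shot('side','dr_after_d.png')
"
python3 - <<'E'
import cv2,numpy as np
L=[]
for f in ['tog_drain_s','dr_after_s']:
    L.append(cv2.resize(cv2.imread(f'pics/{f}.png')[310:430,200:340],None,fx=2.7,fy=2.7))
for f in ['tog_drain_d','dr_after_d']:
    L.append(cv2.resize(cv2.imread(f'pics/{f}.png')[100:220,250:390],None,fx=2.7,fy=2.7))
cv2.imwrite('pics/m1.png',np.vstack([np.hstack(L[:2]),np.hstack(L[2:])])[:600])
E
```

```text
-14 0.99 | -12 0.49 | -10 -0.02 | -8 0.32 | -6 -1.36 | -4 -1.75 | -2 -1.56 | 0 -1.1 | 2 -2.59 | 4 -2.79 | 6 -3.02 | 8 -5.18 | 10 -12.27 | 
end 10 -12.27031481770208 14.3
```

View pics/m1.png

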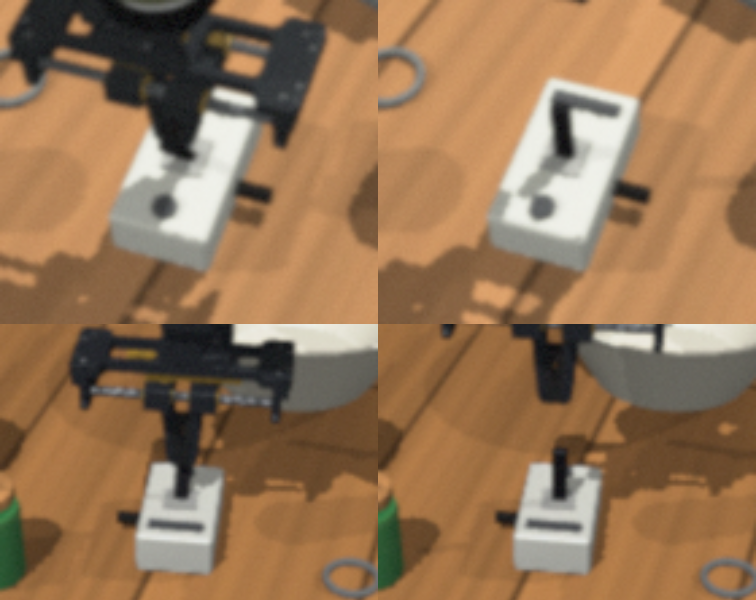

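```bash
python3 - <<'E'
from h import *
np.set_printoptions(precision=4,suppress=True)
bot.let_go()
bot.move_pose([0.54,0.01,0.32],quat(down(0)))
im,c=shot("wrist","d_wrist.png")
for t in ["cup_round","cup_square","round_hinge","round_tongue","square_hinge","square_tongue","disc0","block0"]:
    z=dict(c=0,r=.058,s=.058,d=.008,b=.009)[t[0]]
    print(t,[(np.round(x['uv'],1),round(x['score'],2),at_z(c,x['uv'],z)[:2]) for x in bot.pinpoint(t,"wrist")])
s=bot.read_state();print(s['time'],s['position'])
E
```

```text
cup_round [(array([380.2,  97.8]), 0.79, array([0.6073, 0.1216]))]
cup_square [(array([385.6, 225.6]), 0.8, array([ 0.6209, -0.0328]))]
round_hinge [(array([429.7,  85.1]), 0.86, array([0.6488, 0.1289])), (array([380.1,  95.7]), 0.49, array([0.5987, 0.1188]))]
round_tongue [(array([329.9,  92.6]), 0.87, array([0.5472, 0.1218]))]
square_hinge [(array([428.1, 241.5]), 0.97, array([ 0.6605, -0.0372]))]
square_tongue [(array([339.4, 230. ]), 0.81, array([ 0.5587, -0.0236])), (array([383.8,  98.7]), 0.17, array([0.6027, 0.1159]))]
disc0 [(array([241. ,  51.8]), 0.87, array([0.4484, 0.1692])), (array([260.2, 244.2]), 0.73, array([ 0.4591, -0.0555])), (array([360.1, 441.1]), 0.44, array([ 0.5967, -0.3699]))]
block0 [(array([259. , 244.3]), 0.76, array([ 0.4577, -0.0554])), (array([256. , 165.6]), 0.59, array([0.4589, 0.0442]))]
19.1583 [0.54   0.0098 0.3199]
```

View pics/d_wrist.png

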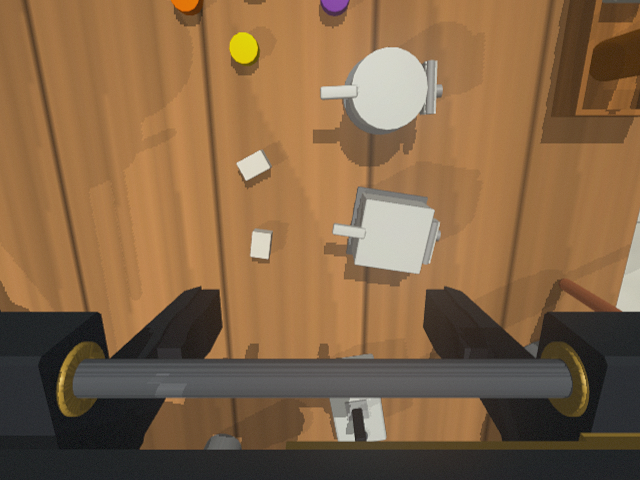

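```bash
cat > cups.py <<'E'
from h import *
class Cup: pass
def mk(hinge,yaw):
    c=Cup();c.h=np.array([*hinge,.058]);c.yaw=yaw;c.ex=np.array([np.cos(yaw),np.sin(yaw),0]);c.ey=np.array([-np.sin(yaw),np.cos(yaw),0])
    c.c=c.h-.042*c.ex;c.q=quat(down(yaw+np.pi/2));return c
RND=mk([0.649,0.130],np.radians(4)); SQ=mk([0.6605,-0.036],np.radians(-7.7))
def P(c,th,r=.101,dz=0): return c.h+r*(-np.cos(th)*c.ex+np.sin(th)*np.array([0,0,1]))+np.array([0,0,dz])
def openc(c,th0=.04,th1=1.8,dep=.012):
    bot.let_go()
    p=P(c,th0,dz=-dep)
    bot.move_pose(p+[0,0,.10],c.q)
    bot.line_to(p,c.q)
    bot.clamp(12); print('opening',bot.read_state()['opening'],bot.read_state()['wrist_force'])
    for th in np.linspace(th0,th1,14)[1:]:
        bot.line_to(P(c,th,dz=-dep),c.q,velocity=.12)
        s=bot.read_state(); print(round(th,2),np.round(s['wrist_force'],1),round(s['opening'],4))
    bot.let_go()
    bot.line_to(P(c,th1,dz=.05),c.q,velocity=.2)
E
python3 - <<'E'
from cups import *
openc(SQ)
shot("scene","e_s.png");shot("side","e_d.png");print(bot.read_state()['time'])
E
```

```text
opening 0.011774706289379433 [-1.10434211 -3.38777898 -0.59814561]
0.18 [-2.8 -3.   0.2] 0.0118
0.31 [-6.  -3.8  1. ] 0.012
0.45 [-5.5 -3.5  2.1] 0.0119
0.58 [-6.7 -4.3  4. ] 0.0118
0.72 [-5.4 -4.7  4.9] 0.012
0.85 [-5.7 -5.2  6.1] 0.0118
0.99 [-3.9 -7.2  5.4] 0.0118
1.12 [-4.  -6.4  5.6] 0.0117
1.26 [-1.9 -7.3  5.1] 0.0119
1.39 [-1.9 -8.2  6.3] 0.0115
1.53 [-1.5 -8.3  6.4] 0.0121
1.66 [-0.7 -9.1  7.7] 0.0118
1.8 [ 0.3 -9.9  6.6] 0.0116
27.8667
```

View pics/e_s.png

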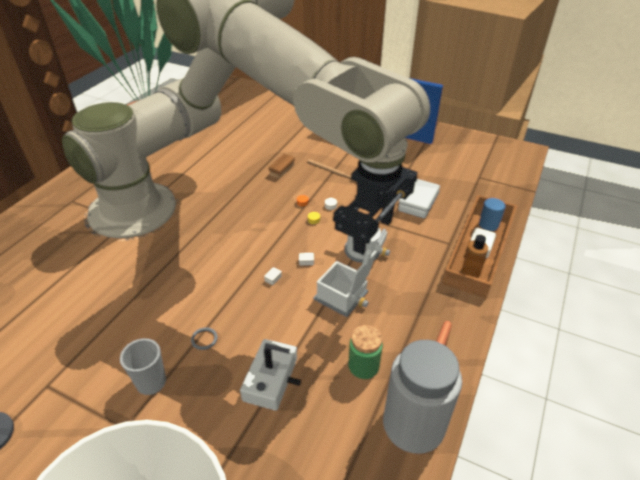

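The square cap is open (350,275). One block has shifted from (292,249) to (306,259), so I'll re-measure it before grasping. Round cap next.

```bash
python3 - <<'E'
from cups import *
np.set_printoptions(precision=4,suppress=True)
openc(RND)
bot.move_pose([0.50,0.0,0.30],quat(down(0)))
shot("scene","f_s.png");im,c=shot("wrist","f_w.png");
for t,z in (("block0",.009),("square_hinge",.058),("round_hinge",.058)):
    print(t,[(np.round(x['uv'],1),round(x['score'],2),at_z(c,x['uv'],z)[:2]) for x in bot.pinpoint(t,"wrist")])
print(bot.read_state()['time'])
E
```

```text
opening 0.01206038874630809 [-0.3419 -8.796   0.2119]
0.18 [-2.5 -9.8  1.4] 0.0116
0.31 [-2.9 -9.5  2.1] 0.0118
0.45 [-2.2 -9.7  2.3] 0.0113
0.58 [ -3.1 -10.3   2.5] 0.0121
0.72 [ -2.5 -10.8   2.9] 0.0117
0.85 [ -3.  -10.5   2.8] 0.0122
0.99 [ -0.8 -10.6   3.1] 0.0119
1.12 [ -0.1 -11.5   3.4] 0.0119
1.26 [  0.  -11.2   3.5] 0.0118
1.39 [  0.9 -12.3   3.4] 0.0118
1.53 [  0.5 -12.3   3.3] 0.0119
1.66 [  1.2 -12.8   4.8] 0.0118
1.8 [  1.5 -12.8   4. ] 0.0122
block0 [(array([326.4, 176.5]), 0.92, array([0.5042, 0.0244])), (array([289.6, 239.8]), 0.81, array([ 0.4594, -0.0526]))]
square_hinge [(array([469.1, 241.6]), 0.93, array([ 0.6595, -0.0402]))]
round_hinge [(array([396.6, 451.6]), 0.68, array([ 0.5972, -0.3266])), (array([474.4,  72.8]), 0.65, array([0.6455, 0.1289]))]
37.5167
```

View pics/f_s.png

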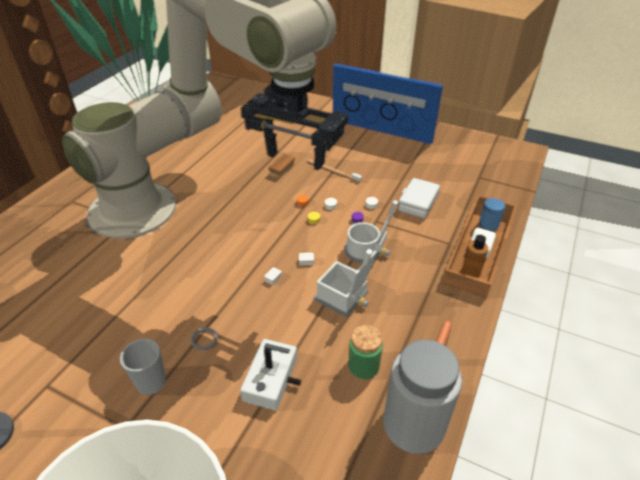

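View pics/f_w.png

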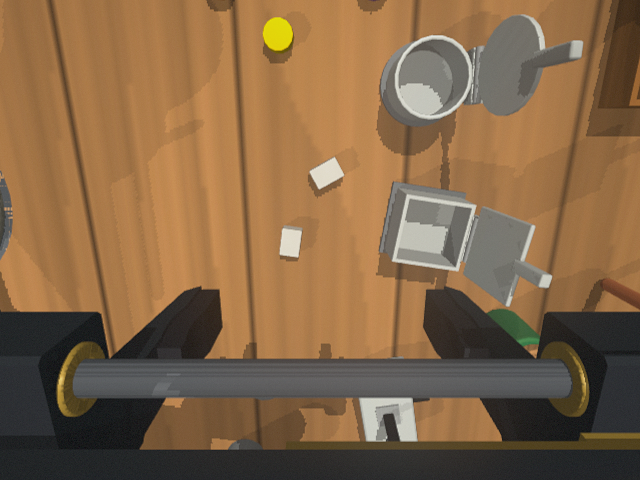

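```bash
python3 - <<'E'
from h import *
np.set_printoptions(precision=4,suppress=True)
c=bot.get_calibration("wrist");im=cv2.imread('pics/f_w.png')
print('rndrim',at_z(c,[434,77],.055)[:2],'sqrim',np.mean([at_z(c,u,.055)[:2] for u in ([402,192],[475,205],[461,270],[388,260])],0))
hsv=cv2.cvtColor(im,cv2.COLOR_BGR2HSV);m=((hsv[...,1]<40)&(hsv[...,2]>205)).astype(np.uint8)
cs,_=cv2.findContours(m,0,1)
for k in cs:
    A=cv2.contourArea(k)
    if 150<A<1500:
        (x,y),wh,an=cv2.minAreaRect(k)
        w=np.array([at_z(c,u,.018)[:2] for u in cv2.boxPoints(((x,y),wh,an))])
        e=w[1]-w[0],w[2]-w[1]
        print(A,(x,y),w.mean(0),[ (np.linalg.norm(v),np.degrees(np.arctan2(v[1],v[0]))) for v in e])
E
```

```text
rndrim [0.6081 0.1254] sqrim [ 0.6188 -0.0312]
520.5 (386.0, 419.0) [ 0.589  -0.3119] [(np.float64(0.06599516879499814), np.float64(0.11209543742827234)), (np.float64(0.06813348380455232), np.float64(-86.13677641942324))]
439.5 (289.892333984375, 242.36155700683594) [ 0.4605 -0.0536] [(np.float64(0.03247793887229798), np.float64(81.41280550834388)), (np.float64(0.022281914554378404), np.float64(-7.310997164689749))]
529.5 (326.5538635253906, 172.96925354003906) [0.5043 0.0291] [(np.float64(0.032504761748788955), np.float64(29.33941686425686)), (np.float64(0.0223700809086681), np.float64(-59.247668825692855))]
```

```bash
cat > pick.py <<'E'
from cups import *
def jyaw(y):
    # choose among y, y+pi the one with feasible, smallest j6
    return y
def pick(xy,yaw,w,z=.003,eff=25):
    best=None
    for k in (0,np.pi):
        q=quat(down(yaw+k));j=bot.inverse_kinematics([*xy,.1],q)
        if j is not None and (best is None or abs(j[5])<best[0]): best=(abs(j[5]),q)
    q=best[1]
    bot.let_go()
    bot.move_pose([*xy,.10],q)
    bot.line_to([*xy,z],q,velocity=.12)
    bot.clamp(eff)
    bot.line_to([*xy,.13],q,velocity=.15)
    o=bot.read_state()['opening'];print('grip',o,'want',w);return abs(o-w)<.005
def place(c,dx,dy,w,rel=.068):
    p=c.c+dx*c.ex+dy*c.ey
    best=None
    for k in (0,np.pi):
        q=quat(down(c.yaw+np.pi/2+k));j=bot.inverse_kinematics([*p[:2],.14],q)
        if j is not None and (best is None or abs(j[5])<best[0]): best=(abs(j[5]),q)
    q=best[1]
    bot.move_pose([*p[:2],.14],q)
    o=bot.read_state()['opening'];print('before release',o)
    if abs(o-w)>.005: print('LOST');return False
    bot.line_to([*p[:2],rel],q,velocity=.12)
    print('at release',bot.read_state()['opening'])
    bot.let_go()
    bot.line_to([*p[:2],.15],q,velocity=.2)
    return True
E
python3 - <<'E'
from pick import *
if pick([0.4605,-0.0536],np.radians(-8),.024): place(SQ,-.004,-.014,.024)
if pick([0.5043,0.0291],np.radians(-60),.024): place(SQ,-.004,.014,.024)
bot.move_pose([0.50,0.16,0.30],quat(down(0)))
shot("scene","g_s.png");im,c=shot("wrist","g_w.png");print(bot.read_state()['time'])
E
```

```text
grip 0.02338036900492971 want 0.024
before release 0.023767643939857613
at release 0.0236039177897586
grip 0.02379001894877386 want 0.024
before release 0.023976294893640438
at release 0.023605512637675137
53.475
```

View pics/g_s.png

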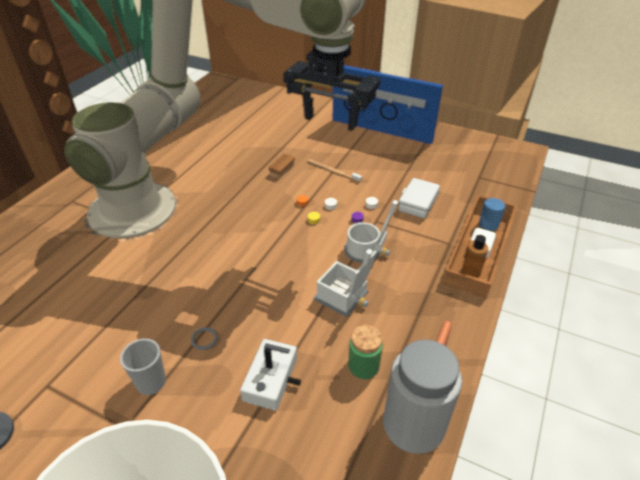

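View pics/g_w.png

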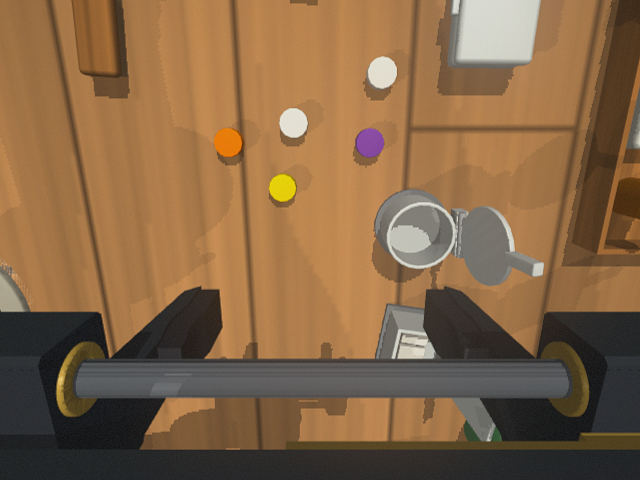

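```bash
python3 - <<'E'
from h import *
np.set_printoptions(precision=4,suppress=True)
c=bot.get_calibration("wrist");im=cv2.imread('pics/g_w.png')
cv2.imwrite('pics/g_crop.png',cv2.resize(im[30:220,190:440],None,fx=3,fy=3,interpolation=cv2.INTER_CUBIC))
hsv=cv2.cvtColor(im,cv2.COLOR_BGR2HSV);m=((hsv[...,1]<60)&(hsv[...,2]>190)).astype(np.uint8)
cs,_=cv2.findContours(m,0,1)
for k in cs:
    A=cv2.contourArea(k)
    if 300<A<1500:
        (x,y),wh,an=cv2.minAreaRect(k)
        print(A,(x,y),wh,at_z(c,[x,y],.014))
E
```

```text
606.5 (292.7500305175781, 122.25001525878906) (28.284271240234375, 27.577163696289062) [0.4667 0.2438 0.014 ]
675.5 (382.0, 71.5) (28.0, 31.0) [0.5633 0.2953 0.014 ]
```

View pics/g_crop.png

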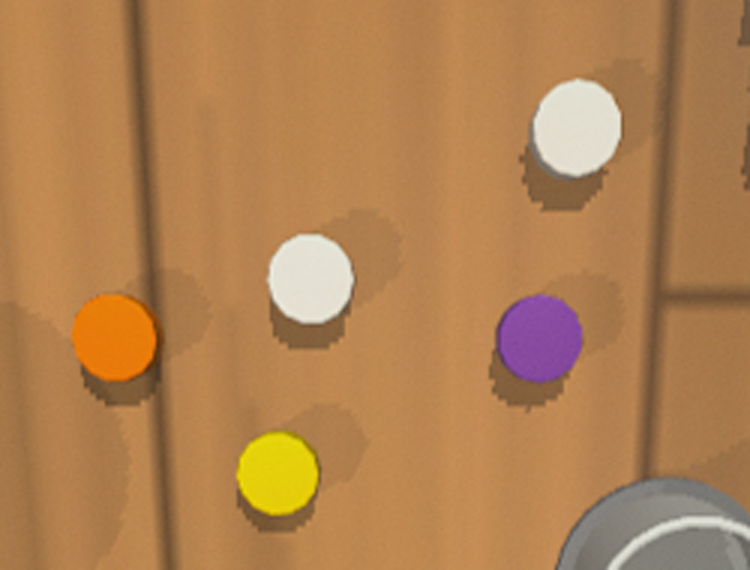

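```bash
python3 - <<'E'
from pick import *
RND.c=np.array([0.6075,0.1255,.058])
if pick([0.4667,0.2435],np.radians(-50),.032): place(RND,-.003,-.013,.032)
if pick([0.5633,0.295],np.radians(-45),.032): place(RND,-.003,.013,.032)
bot.move_pose([0.53,0.03,0.30],quat(down(0)))
shot("scene","i_s.png");im,c=shot("wrist","i_w.png");print(bot.read_state()['time'])
E
```

```text
grip 0.03139645818016314 want 0.032
before release 0.0314468941646179
at release 0.03109808256782255
grip 0.031127037569964777 want 0.032
before release 0.031310441546590906
at release 0.03107566713126367
68.9833
```

View pics/i_s.png

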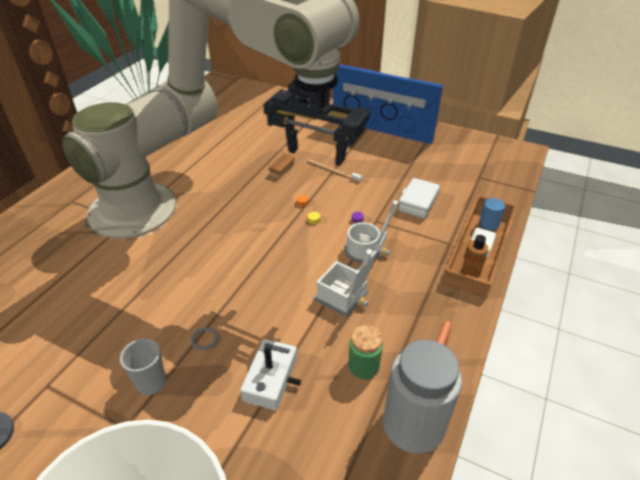

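View pics/i_w.png

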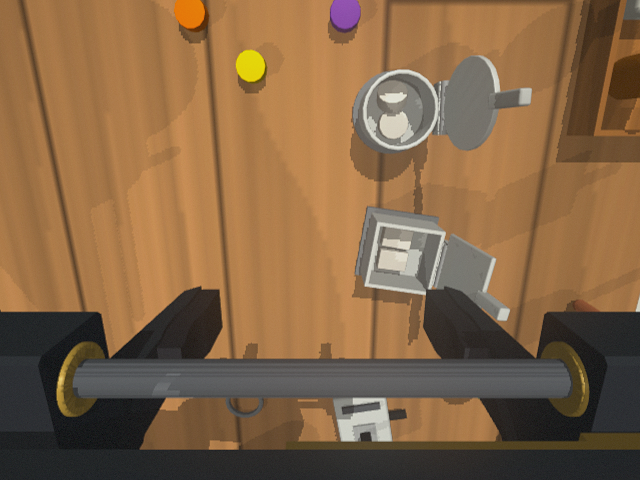

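The wrist picture shows both discs in the round cup (392,97)/(393,125) and both blocks in the square cup (393,240)/(393,260), with no white tablet left on the table. Next: the caps.

```bash
cat > closec.py <<'E'
from cups import *
def closec(c,th0=1.8,dep=.012):
    bot.let_go()
    bot.move_pose(P(c,th0,dz=.05),c.q)
    bot.line_to(P(c,th0,dz=-dep),c.q,velocity=.1)
    bot.clamp(12); print('opening',bot.read_state()['opening'])
    for th in np.linspace(th0,.02,14)[1:]:
        bot.line_to(P(c,th,dz=-dep),c.q,velocity=.12)
        s=bot.read_state(); print(round(th,2),np.round(s['wrist_force'],1),round(s['opening'],4))
    bot.let_go()
    bot.line_to(P(c,0,dz=.06),c.q,velocity=.2)
    bot.clamp(12)
    p=c.h-.085*c.ex
    bot.line_to([*p[:2],.075],c.q,velocity=.15)
    f0=bot.read_state()['wrist_force'][2]
    for z in np.arange(.070,.050,-.001):
        bot.line_to([*p[:2],z],c.q,velocity=.04)
        f=bot.read_state()['wrist_force'][2]-f0
        if f>12: break
    print('press z',z,'f',f)
    bot.line_to([*p[:2],.14],c.q,velocity=.2)
E
python3 - <<'E'
from closec import *
closec(RND); closec(SQ)
bot.let_go()
bot.move_pose([0.53,0.03,0.30],quat(down(0)))
shot("scene","j_s.png");shot("side","j_d.png");im,c=shot("wrist","j_w.png");print(bot.read_state()['time'])
E
python3 - <<'E'
import cv2,numpy as np
a=cv2.imread('pics/j_s.png')[200:320,290:410];b=cv2.imread('pics/j_d.png')[195:315,200:320]
cv2.imwrite('pics/j_c.png',np.hstack([cv2.resize(x,(400,400),interpolation=cv2.INTER_CUBIC) for x in (a,b)]))
E
```

```text
opening 0.011480716068239787
1.66 [ -0.4 -12.5  -1.2] 0.0121
1.53 [  0.4 -13.   -2.8] 0.0116
1.39 [  0.8 -11.7  -1.3] 0.0123
1.25 [  1.9 -11.4  -2.5] 0.0116
1.12 [  1.3 -10.6  -3.1] 0.0124
0.98 [  2.  -11.   -2.3] 0.0124
0.84 [ 1.9 -9.4 -1.9] 0.0119
0.7 [  1.8 -10.5  -1.2] 0.0119
0.57 [ 2.5 -9.4 -2.4] 0.0124
0.43 [ 2.3 -9.1 -0.2] 0.012
0.29 [ 4.  -8.1 -1.3] 0.0116
0.16 [ 2.8 -8.3 -0.8] 0.0121
0.02 [ 3.2 -9.6 -0.3] 0.012
press z 0.061 f 15.273187552663304
opening 0.011904436785568311
1.66 [-1.5 -7.6 -2.6] 0.0123
1.53 [-0.6 -6.8 -4. ] 0.012
1.39 [ 0.4 -7.6 -5.5] 0.0116
1.25 [ 1.2 -6.  -6.7] 0.012
1.12 [ 1.8 -4.1 -6.7] 0.0118
0.98 [ 2.5 -4.9 -7. ] 0.0119
0.84 [ 3.3 -6.1 -4.7] 0.0121
0.7 [ 2.7 -5.5 -3.8] 0.012
0.57 [ 4.4 -4.  -3. ] 0.0126
0.43 [ 3.7 -4.4 -1.8] 0.0121
0.29 [ 3.6 -3.8 -2.2] 0.0115
0.16 [ 4.6 -4.1 -0.4] 0.0122
0.02 [ 4.5 -4.2 -0.9] 0.0122
press z 0.061 f 16.50709875096779
99.275
```

View pics/j_c.png

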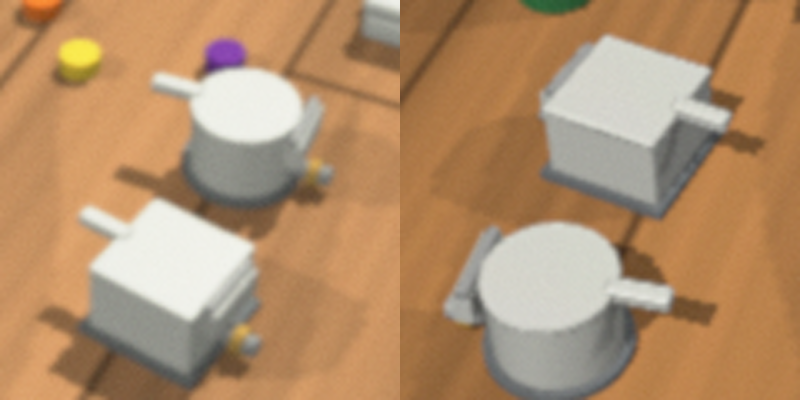

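View pics/j_w.png

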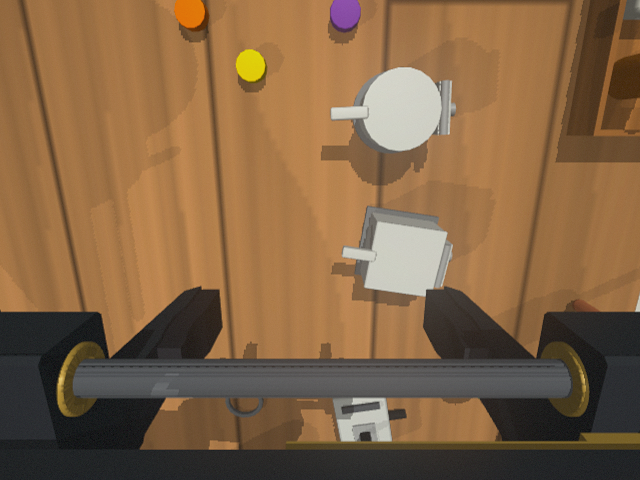

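Both caps lie flat: pressing stopped hard at z ≈ 0.061 with 15–16 N, which matches a shut cap. Now the fill side.

```bash
python3 -c "
from tog import *
toggle(1,'fill')
bot.move_pose([0.53,-0.1,0.33],quat(down(0)))
shot('scene','fi_after_s.png');shot('side','fi_after_d.png');print(bot.read_state()['time'])
"
python3 - <<'E'
import cv2,numpy as np
L=[]
for f in ['tog_fill_s','fi_after_s']:
    L.append(cv2.resize(cv2.imread(f'pics/{f}.png')[310:430,200:340],None,fx=2.5,fy=2.5))
for f in ['tog_fill_d','fi_after_d']:
    L.append(cv2.resize(cv2.imread(f'pics/{f}.png')[100:220,250:390],None,fx=2.5,fy=2.5))
cv2.imwrite('pics/m2.png',np.vstack([np.hstack(L[:2]),np.hstack(L[2:])]))
E
```

```text
-14 -0.35 | -12 0.6 | -10 -0.25 | -8 -2.0 | -6 -1.04 | -4 -2.44 | -2 -3.02 | 0 -2.22 | 2 -2.63 | 4 -3.45 | 6 -3.09 | 8 -5.45 | 10 -10.63 | 
end 10 -10.631104274456275 111.0167
114.05
```

View pics/m2.png

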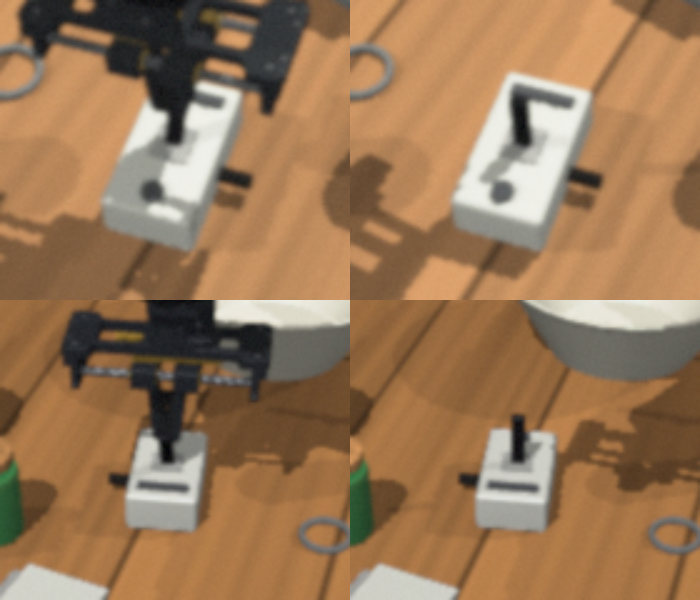

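View pics/fi_after_s.png

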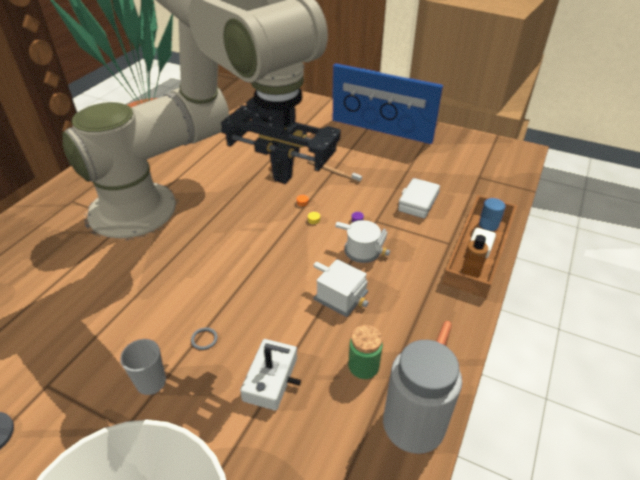

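The toggle was held at the bar-side stop and is upright again at (268,350). The caps are shut and the bystanders sit where they started, so I'm handing in.

```bash
python3 -c "
from h import *
bot.sleep(.5);print(bot.read_state()['qd'].round(3));bot.hand_in()"
```

```text
[ 0.001 -0.004 -0.001  0.002  0.001  0.002]
the job is handed in; nothing more can be done
```

The feeder is recharged and the job was handed in at about 115 s of the 210 s allowed. I did it in the order you gave:

- **Drain:** I pushed the toggle to the dot-side stop and held it for more than 1.2 s. It sprang back upright.
- **Tablets:** I opened both caps and put the two white discs in the round cup and the two blocks in the square cup. One block was knocked aside during the run, so I measured it again before gripping it. The orange, yellow and purple look-alikes were not touched.
- **Caps:** I swung both shut and pressed them down.
- **Fill:** I pushed the toggle to the bar-side stop, held it for more than 1.2 s and let it spring back.

**Last checks:**
- The toggle angle can't be read directly. On both pushes the force rose sharply at about 8–10 mm past centre, which matches the 0.5 rad stop.
- The caps stopped hard at about 0.061 m with 15–16 N, which matches fully shut, and they look flat in the pictures.
- With the caps still open, the wrist picture showed all four tablets in the right cups. They are hidden now that the caps are shut.
- In the last picture the toggle is upright, the bystanders are where they started, and the arm is clear and still.

No check failed or disagreed.

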